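# Hang a bracket for spraying and set the stand's cap nut

## Robot

A 6-joint arm with a two-finger parallel gripper is mounted at the origin on the work surface. World frame = base frame: x ahead of the robot, y to its left, z up, the work surface at z = 0. Lengths are in m, angles in rad, forces in N, time in s.
With the tool pointing down it reaches from about 0.375 to 0.975 m from the base axis. Payload 3.8 kg.
Tool frame: the origin (TCP) lies on the centre line of the jaws, within the pads' length; the fingertips stand 14 mm ahead of it and the grasp point (between the pads) lies 5 mm behind it; x points along the fingers, y is the direction in which the jaws open and shut, and the axes are right-handed (so a half turn about x gives the same grasp; the last joint's range is limited). The gripper opens to 85 mm and grips with 20 to 120 N. Pads are 22 mm wide; open, the fingers measure 114 mm over their backs; the gripper's body (76 mm by 85 mm) begins 54 mm behind the grasp point. The pads swing forward as they close: fully open they stand 13 mm farther back than shut.
Start: joints at [-1.277, 0.264, 1.604, -0, 1.274, -0.037], TCP at [0.219, -0.638, 0.245] pointing down, gripper open.
Joint ranges: [-2.63, 2.63], [-0.94, 2.18], [0.31, 2.57], [-1.31, 4.45], [0, 2.66], [-2.55, 2.55]. Speed limits (rad/s): [2.57, 2.57, 3.14, 3.14, 3.14, 3.14].

## Interface

Orientations are given as a rotation vector (axis times angle).
In Python, from workcell import bot gives the robot as it stands.
- The arm moves only by the shell command python3 -m creep 'ROWS' [FORCE]. ROWS is JSON, a list of rows, each an object with "grip": the finger opening in cm, from 0 to 8.54; "dp": the shift along the tool's x, y, z in cm, a list of three; "rotation": the turn, a rotation vector about the tool's x, y, z in rad, a list of three. A call has 1 to 5 rows; each row is the pose to reach, as a shift and turn from the pose commanded when the call began, along the tool's axes at that moment; what a row does not reach only later rows make up. A row lasts 1/12 s, in which the tool goes at most 41.7 mm and 7.16 degrees, less where a joint would pass 70% of its speed; a pose out of reach is approached as far as the arm can. A call with a gripper value outside its range is refused whole. The fingers move at their own pace and stop on an object; FORCE is the grip in N (left out, the last holds). Time passes only in rows, so rows that repeat a pose let the fingers close. It gives the time, the measured TCP pose, the force and the opening at its end, in the units of the state.
- bot.read_state(): the state, without advancing time (a new reading comes with each control period).
- bot.read_camera(name): name is "side" or "top" or "wrist"; returns (picture, depth): 480x640x3 uint8, red, green, blue; 480x640 float32, m along the optical axis (not along the pixel's ray), 0 where there is no reading.
- bot.get_calibration(name): a dict with "fx", "fy", "cx", "cy" (pixels), "rvec" (rotation vector, rad) and "tvec" (3), from world to camera coordinates, as OpenCV has them. Camera axes: x right, y down, z forward; pixel columns grow to the right and rows downward; lengths in m; the calibration is good to about 2 mm. A picture is of the moment at which its call begins: read the wrist's pose just before it. get_calibration takes no time and is no camera call; for the wrist camera it gives the pose at the moment of the call.
- bot.finish_job(): hands the job in, once; it reports no verdict.
The state is a dict: "time": time; "q": joint angles; "joint_vel": joint speeds; "joint_torque": joint torques, N m; "tool_pos": TCP position; "tcp_rot": TCP orientation; "wrist_force": force on the tool from outside, world axes, zero at the start; "torque": the same for the moment, N m; "width": opening from 0.0 (shut) to 1.0 (fully open).
Only numpy, scipy, OpenCV 4.12 (cv2) and the standard library are available. Lean on these libraries where they do the work, as an engineer would, in place of code of your own. Each camera call takes 0.05 s, during which the arm holds its last target.

## Task

Hang the blue U-bracket astride the green-sleeved part of the spraying stand's crossbar and let go of it. Then screw the brass knurled cap nut on top of the stand down (clockwise) until it bottoms out, back it off a quarter turn, and finish there with the nut still held in the gripper, its grip centred on the nut. Leave the grey bracket hanging and do not disturb the other things on the bench.

Things in the scene. Friction and masses are not known exactly. Their poses are not given: they have to be found in the camera images.
- stand: Spraying stand, fixed to the bench: dark steel foot 130 mm across, column 28 mm across, and on it a level square crossbar 14 x 14 mm and 320 mm long with rubber stops on its ends that stand 7 mm above its top, along the stand's y axis. Origin: centre of the foot's underside on the bench; z up.
- hang_spot (a point): Middle of the green sleeve, on the top face of the crossbar, 150 mm above the bench and 105 mm from the column axis towards the stand's -y. The sleeve is 70 mm long along the bar and as wide as the bar (14.6 mm). Axes as the stand's: y along the bar, z up.
- nut_mid (a point): Centre of the brass knurled cap nut on the column's axis: a round cap 36 mm in diameter and 30 mm tall, axis vertical, closed on top. When bottomed this point is 186 mm above the bench; it rises 6 mm per turn. It stands on a shoulder 26 mm across whose top is 21 mm above the bar's top, so fingertips have room to reach down past the nut's lower edge. The nut turns with about 0.05 N m and stays where it is left.
- nut_turn (a joint): Angle of the cap nut in rad: 0 = bottomed out on its shoulder (hard stop), growing as it is unscrewed, counter-clockwise seen from above. It is already started on its thread, 2.2 to 3.8 rad from the bottom. A short white line on its top runs from the centre to the rim and points to the stand's -x when bottomed (turning with the nut).
- bracket: Blue U-bracket, loose, about 0.1 to 0.25 kg, standing on its two legs on the bench with the crown on top. Crown 54 (x) x 24 (y) x 8 (z) mm; legs 8 x 24 mm, 70 mm long below the crown's underside, at x = -23 and +23 mm, leaving 38 mm between them. Origin: centre of the crown's underside, 70 mm above the bench at the start; z up. It hangs on the bar with its x axis across the bar, the crown's underside on the bar.
- hung_bracket: Grey bracket of the same shape that already hangs on the bare half of the crossbar, on the stand's +y side. Origin: centre of the crown's underside. Leave it hanging.
- spray_red: Grey spray can with a red cap, 65 mm across, 190 mm tall. Bystander: leave it. Origin: centre of its underside.
- spray_black: Blue spray can with a black cap, 65 mm across, 190 mm tall. Bystander: leave it. Origin: centre of its underside.
- tape_roll: Yellow tape roll, 100 mm across, 24 mm high, lying flat. Bystander: leave it. Origin: centre of its underside.
- screwdriver: Screwdriver lying on the bench. Bystander: leave it. Origin: centre of its underside.
- mixing_cup: White plastic cup, 70 mm across, 70 mm tall. Bystander: leave it. Origin: centre of its underside.
- sanding_block: Cork sanding block, 90 x 60 x 28 mm. Bystander: leave it. Origin: centre of its underside.
There are look-alikes about, which are no part of the job. Several things have the shape of the hung_bracket; the one meant has the colours described above. Several things look just like the bracket: the one meant starts farthest from the robot's base.

How it is judged:
By the outcome, as a careful person would: the job done as asked, in the order asked, and still so for the second after the job is handed in, while the arm keeps its last pose, push and grip.
It also fails if it takes over 67 s, if anything falls off the work surface, if the arm or the gripper's body presses on something with over 40 N, if the wrist force passes 120 N, or if a joint passes its speed limit or range.

## Working session

There is one attempt and no reset: what is moved stays moved. The work goes in short steps, Python scripts to look and compute and a shell command to move; the robot and the scene stay as the last step left them, time stands still between calls to the robot, and variables do not carry over. Pictures are saved under pics/ and viewed, and the job is handed in when it is done.

```bash
ls; mkdir -p pics; cat > h.py <<'E'
import numpy as np, cv2
from workcell import bot
from scipy.spatial.transform import Rotation as R
def cal(n):
    c=bot.get_calibration(n); K=np.array([[c['fx'],0,c['cx']],[0,c['fy'],c['cy']],[0,0,1.]])
    return K,R.from_rotvec(c['rvec']).as_matrix(),np.array(c['tvec'],float)
def shot(n,f):
    K,Rm,t=cal(n); p,d=bot.read_camera(n)
    cv2.imwrite('pics/'+f+'.png',p[:,:,::-1]); np.savez('pics/'+f+'.npz',p=p,d=d,K=K,R=Rm,t=t)
    return p,d,K,Rm,t
def load(f):
    z=np.load('pics/'+f+'.npz'); return z['p'],z['d'],z['K'],z['R'],z['t']
def cloud(d,K,Rm,t):
    v,u=np.mgrid[0:d.shape[0],0:d.shape[1]]
    P=np.stack([(u-K[0,2])/K[0,0]*d,(v-K[1,2])/K[1,1]*d,d],-1)
    return (P-t)@Rm
def proj(X,K,Rm,t):
    p=(Rm@np.array(X).T).T+t; return p[...,:2]/p[...,2:]*[K[0,0],K[1,1]]+K[:2,2]
def st():
    s=bot.read_state(); print({k:np.round(s[k],4).tolist() for k in ('time','q','tool_pos','tcp_rot','wrist_force','width')}); return s
E
python3 - <<'E'
from h import *
shot('top','t0');shot('side','s0');st()
print(R.from_rotvec(bot.read_state()['tcp_rot']).as_matrix().round(3))
E
```

```text
pics
{'time': 0.1, 'q': [-1.2769, 0.2647, 1.6052, -0.0, 1.2737, -0.0369], 'tool_pos': [0.2191, -0.6378, 0.2441], 'tcp_rot': [2.0428, 0.3431, -2.0433], 'wrist_force': [0.0699, 0.6182, -0.1515], 'width': 1.0}
[[-0.001  0.325 -0.946]
 [ 0.002 -0.946 -0.325]
 [-1.    -0.002 -0.   ]]
```

View pics/t0.png

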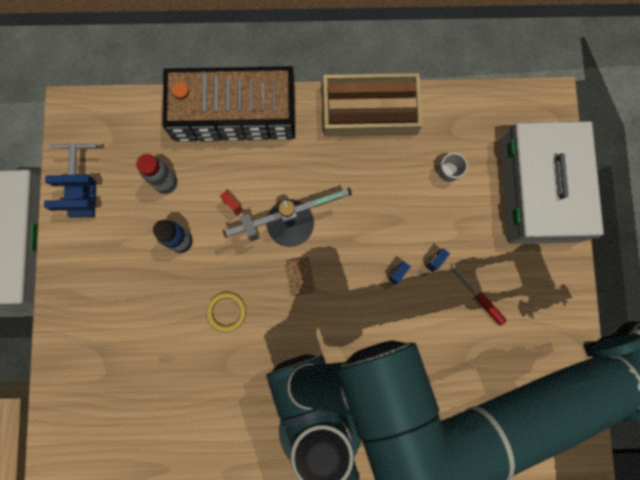

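View pics/s0.png

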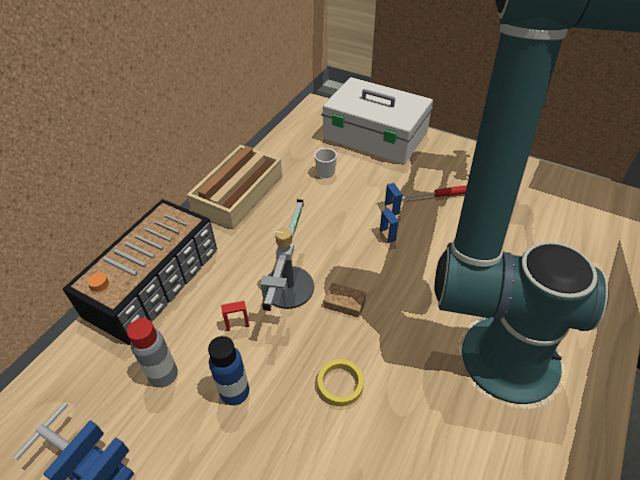

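Top view: two blue brackets are candidates, A at (400,272) and B at (437,259). The grey bracket is on the bar at (250,226), and a red look-alike stands on the bench at (231,202). The nut is at (287,208) and the green sleeve near (328,198).

```bash
python3 - <<'E'
from h import *
for f in ('t0','s0'):
    p,d,K,Rm,t=load(f); P=cloud(d,K,Rm,t); print(f,'cam',(-Rm.T@t).round(3), K[0,0])
    hsv=cv2.cvtColor(p,cv2.COLOR_RGB2HSV)
    def comp(name,m,minn=15):
        m=(m&(d>0)&(P[...,2]>0.01)).astype(np.uint8)
        n,l,s,c=cv2.connectedComponentsWithStats(m)
        for i in range(1,n):
            if s[i,4]>=minn:
                q=P[l==i]; print(name,s[i].tolist(),'med',np.median(q,0).round(4),'lo',q.min(0).round(3),'hi',q.max(0).round(3))
    H,S,V=[hsv[...,i].astype(int) for i in range(3)]
    comp('blue',(abs(H-110)<12)&(S>130)&(V>50))
    comp('green',(H>50)&(H<85)&(S>60)&(V>90))
    comp('brass',(H>14)&(H<28)&(S>90)&(V>100)&(P[...,2]>0.17)&(P[...,2]<0.21))
p,d,K,Rm,t=load('t0')
cv2.imwrite('pics/c0.png',cv2.resize(p[150:310,210:470,::-1],None,fx=3,fy=3,interpolation=cv2.INTER_CUBIC))
E
```

```text
t0 cam [0.257 0.007 1.545] 577.6962738204619
blue [47, 175, 42, 9, 281] med [0.6458 0.624  0.1135] lo [0.637 0.573 0.102] hi [0.657 0.679 0.122]
blue [45, 185, 43, 24, 557] med [0.5902 0.6254 0.1083] lo [0.572 0.574 0.057] hi [0.641 0.682 0.123]
blue [89, 185, 5, 15, 66] med [0.6351 0.6007 0.0229] lo [0.614 0.575 0.015] hi [0.651 0.609 0.078]
blue [69, 209, 24, 7, 118] med [0.5774 0.6242 0.0216] lo [0.571 0.575 0.014] hi [0.586 0.66  0.08 ]
blue [173, 225, 9, 18, 80] med [0.49   0.3384 0.1483] lo [0.472 0.332 0.135] hi [0.515 0.349 0.173]
blue [431, 250, 17, 19, 140] med [ 0.4257 -0.3144  0.0784] lo [ 0.402 -0.335  0.027] hi [ 0.448 -0.293  0.087]
blue [392, 263, 17, 19, 151] med [ 0.3934 -0.2117  0.0786] lo [ 0.371 -0.234  0.014] hi [ 0.416 -0.191  0.086]
green [322, 196, 6, 8, 25] med [ 0.572  -0.0242  0.1496] lo [ 0.562 -0.029  0.146] hi [ 0.579 -0.016  0.155]
brass [279, 200, 16, 16, 167] med [0.5395 0.0676 0.2041] lo [0.523 0.051 0.191] hi [0.56  0.087 0.21 ]
s0 cam [0.09  0.689 1.018] 499.19637425832224
blue [380, 184, 22, 57, 571] med [ 0.4068 -0.2305  0.0629] lo [ 0.367 -0.33
[... 179 characters left out ...]
0.3822 0.0249] lo [0.464 0.35  0.01 ] hi [0.51  0.396 0.043]
blue [44, 421, 89, 59, 2910] med [0.6365 0.6223 0.1005] lo [0.566 0.576 0.01 ] hi [0.666 0.684 0.117]
green [332, 114, 12, 5, 26] med [ 0.7098 -0.516   0.1107] lo [ 0.69  -0.522  0.105] hi [ 0.732 -0.509  0.115]
green [384, 129, 13, 6, 29] med [ 0.5277 -0.5157  0.1097] lo [ 0.51  -0.523  0.106] hi [ 0.548 -0.511  0.116]
green [293, 208, 8, 20, 31] med [ 0.5661 -0.0259  0.1505] lo [ 0.556 -0.063  0.146] hi [0.577 0.001 0.154]
brass [0, 0, 198, 117, 2474] med [ 1.5668 -0.3149  0.1898] lo [ 1.554 -0.9    0.17 ] hi [1.578 0.042 0.21 ]
brass [275, 227, 18, 20, 183] med [0.5355 0.0738 0.203 ] lo [0.521 0.051 0.175] hi [0.558 0.087 0.207]
```

View pics/c0.png

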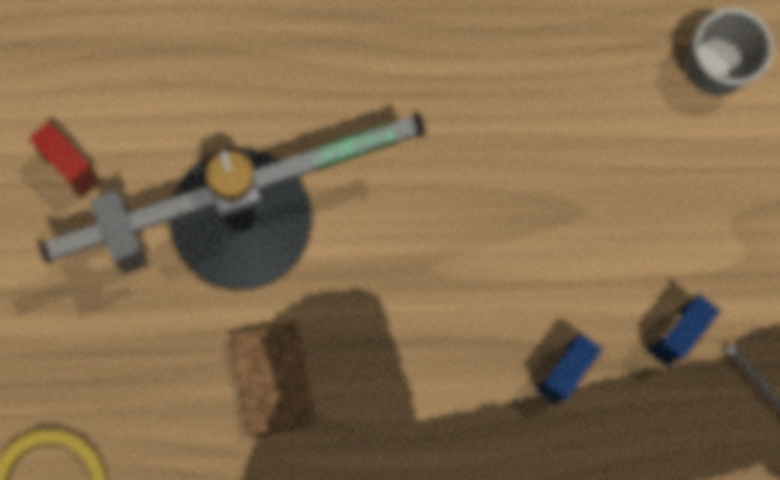

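The two blue brackets lie 0.447 m (A) and 0.529 m (B) from the base, so the target is B at pixel (437,259), next to the screwdriver tip. The crop confirms it. Next I move above it for a wrist-camera look.

```bash
cat >> h.py <<'E'
def plan(pos,yaw):
    """yaw: angle (deg) of tool y in world, mod 180; tool x down"""
    s=bot.read_state(); R0=R.from_rotvec(s['tcp_rot']).as_matrix(); p0=np.array(s['tool_pos'])
    best=None
    for k in (0,180):
        a=np.radians(yaw+k); y=np.array([np.cos(a),np.sin(a),0]); x=np.array([0,0,-1.]); T=np.stack([x,y,np.cross(x,y)],1)
        rv=R.from_matrix(R0.T@T).as_rotvec()
        if best is None or np.linalg.norm(rv)<np.linalg.norm(best): best=rv
    print('t %.2f'%s['time'],'pos',p0.round(4),'yaw %.2f'%np.degrees(np.arctan2(R0[1,1],R0[0,1])),'q6 %.3f'%s['q'][5],'F',np.round(s['wrist_force'],1),'w %.3f'%s['width'])
    print('dp cm',(R0.T@(np.array(pos)-p0)*100).round(3),'rot',best.round(4))
E
python3 -m creep '[{"grip":8.54,"dp":[0,-4,-5],"rotation":[-0.07,0,0]},{"grip":8.54,"dp":[0,-7,-8.5],"rotation":[-0.15,0,0]},{"grip":8.54,"dp":[0,-9.5,-12],"rotation":[-0.22,0,0]},{"grip":8.54,"dp":[0,-12,-15],"rotation":[-0.3,0,0]},{"grip":8.54,"dp":[0,-14.5,-18],"rotation":[-0.36,0,0]}]'
python3 -c "
from h import *
plan([.426,-.314,.25],-47)"
```

```text
time: 0.52
tool_pos: [0.3308, -0.4603, 0.2446]
tcp_rot: [1.82, 0.659, -1.82]
wrist_force: [1.4, -0.2, -0.2]
width: 1.0
t 0.52 pos [ 0.3308 -0.4603  0.2446] yaw -50.25 q6 -0.115 F [ 1.4 -0.2 -0.2] w 1.000
dp cm [ -0.53   -5.164 -16.676] rot [-0.0567 -0.0003  0.0009]
```

```bash
python3 -m creep '[{"grip":8.54,"dp":[0,-1,-3.5],"rotation":[-0.0,0,0]},{"grip":8.54,"dp":[0,-2.5,-7],"rotation":[0,0,0]},{"grip":8.54,"dp":[0,-3.8,-10.5],"rotation":[0,0,0]},{"grip":8.54,"dp":[0,-4.8,-14],"rotation":[0,0,0]},{"grip":8.54,"dp":[0,-4.8,-14],"rotation":[0,0,0]}]'
python3 -c "
from h import *
plan([.426,-.314,.25],-47)
shot('wrist','w1')"
```

```text
time: 0.93
tool_pos: [0.4101, -0.3308, 0.2448]
tcp_rot: [1.821, 0.662, -1.817]
wrist_force: [-0.4, -0.5, -0.1]
width: 0.993
t 0.93 pos [ 0.4101 -0.3308  0.2448] yaw -50.14 q6 0.146 F [-0.4 -0.5 -0.1] w 0.993
dp cm [-0.51  -0.274 -2.296] rot [-0.0549 -0.003   0.0018]
```

View pics/w1.png

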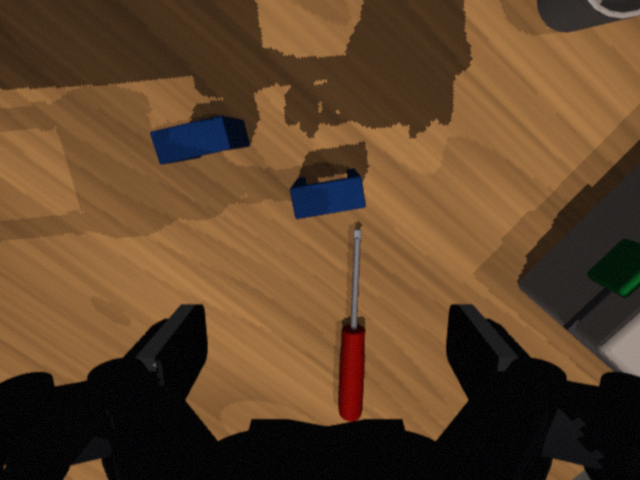

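Wrist view: bracket B is at (328,197) with the screwdriver tip just below it at (357,230). The look-alike A is at (200,140).

```bash
cat >> h.py <<'E'
def rect(f,box,zlo,zhi,hue=(98,122),smin=100,vmin=20):
    p,d,K,Rm,t=load(f); P=cloud(d,K,Rm,t); hsv=cv2.cvtColor(p,cv2.COLOR_RGB2HSV).astype(int)
    m=np.zeros(d.shape,bool); m[box[1]:box[3],box[0]:box[2]]=1
    m&=(hsv[...,0]>=hue[0])&(hsv[...,0]<=hue[1])&(hsv[...,1]>=smin)&(hsv[...,2]>=vmin)
    m&=(d>0)&(P[...,2]>zlo)&(P[...,2]<zhi); q=P[m]
    r=cv2.minAreaRect((q[:,:2]*1000).astype(np.float32)); b=cv2.boxPoints(r)
    e=b[1]-b[0]; g=b[2]-b[1]; L=e if np.hypot(*e)>np.hypot(*g) else g
    print('n',m.sum(),'c',np.round(r[0],1),'mean',(q.mean(0)*1000).round(1),'size',np.round(r[1],1),'ang %.2f'%(np.degrees(np.arctan2(L[1],L[0]))),'z',np.percentile(q[:,2],[5,50,95]).round(4))
    return q
E
python3 - <<'E'
from h import *
rect('w1',(270,160,390,230),.072,.085)
rect('w1',(140,100,260,180),.072,.085)
rect('t0',(425,240,460,275),.072,.095)
E
```

```text
n 2211 c [ 427.3 -316.1] mean [ 427.6 -315.9   78.2] size [23.2 52.9] ang -40.43 z [0.077  0.0783 0.0795]
n 2531 c [ 396.1 -214.6] mean [ 396.9 -215.    78.2] size [23.9 53.8] ang -37.54 z [0.0769 0.0782 0.0795]
n 146 c [ 425.3 -314.5] mean [ 425.7 -314.7   78.5] size [19.8 49.5] ang -39.31 z [0.0741 0.0785 0.0834]
```

```bash
python3 -c "
from h import *
plan([.4275,-.316,.15],-40.4)"
```

```text
t 0.98 pos [ 0.4089 -0.3332  0.2449] yaw -50.14 q6 0.144 F [-0.1  0.6  0.7] w 1.001
dp cm [ 9.491 -0.12  -2.519] rot [-0.17   -0.0006  0.0008]
```

```bash
python3 -m creep '[{"grip":8.54,"dp":[1.5,-0.12,-2.5],"rotation":[-0.1,0,0]},{"grip":8.54,"dp":[5,-0.12,-2.52],"rotation":[-0.17,0,0]},{"grip":8.54,"dp":[8,-0.12,-2.52],"rotation":[-0.17,0,0]},{"grip":8.54,"dp":[9.5,-0.12,-2.52],"rotation":[-0.17,0,0]},{"grip":8.54,"dp":[9.5,-0.12,-2.52],"rotation":[-0.17,0,0]}]'
python3 -c "
from h import *
plan([.4275,-.316,.055],-40.4)
shot('wrist','w2')
rect('w2',(0,0,640,480),.072,.085)
plan([.4275,-.316,.055],-40.4)
"
```

```text
time: 1.4
tool_pos: [0.4229, -0.3174, 0.1452]
tcp_rot: [1.709, 0.794, -1.717]
wrist_force: [-0.2, 0.6, -0.4]
width: 1.001
t 1.40 pos [ 0.4229 -0.3174  0.1452] yaw -40.71 q6 0.020 F [-0.2  0.6 -0.4] w 1.001
dp cm [ 9.014  0.339 -0.41 ] rot [-0.0054  0.0007  0.0094]
n 10230 c [ 412.  -264.7] mean [ 410.9 -260.4   78.1] size [ 47.7 161.9] ang -72.81 z [0.0768 0.0782 0.0793]
t 1.45 pos [ 0.4243 -0.3185  0.1477] yaw -40.73 q6 0.020 F [-0.4  0.1  0.7] w 0.999
dp cm [ 9.267  0.133 -0.406] rot [-0.0057  0.0005  0.0057]
```

View pics/w2.png

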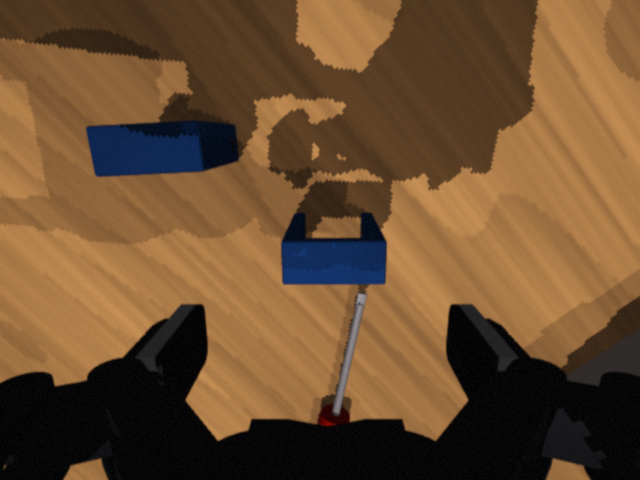

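```bash
python3 -c "
from h import *
rect('w2',(265,200,400,300),.074,.085)
rect('w2',(80,100,240,185),.074,.085)
plan([.4275,-.316,.055],-40.4)
"
```

```text
n 4574 c [ 427.1 -316. ] mean [ 427.6 -315.6   78.2] size [23.8 52.8] ang -40.53 z [0.0769 0.0782 0.0793]
n 5551 c [ 396.1 -214.3] mean [ 396.8 -214.7   78.2] size [23.2 54.2] ang -37.74 z [0.077  0.0782 0.0793]
t 1.45 pos [ 0.4243 -0.3185  0.1477] yaw -40.73 q6 0.020 F [-0.4  0.1  0.7] w 0.999
dp cm [ 9.267  0.133 -0.406] rot [-0.0057  0.0005  0.0057]
```

```bash
python3 -m creep '[{"grip":8.54,"dp":[2,0,0],"rotation":[0,0,0]},{"grip":8.54,"dp":[4,0,0],"rotation":[0,0,0]},{"grip":8.54,"dp":[5,0,0],"rotation":[0,0,0]},{"grip":8.54,"dp":[5,0,0],"rotation":[0,0,0]},{"grip":8.54,"dp":[5,0,0],"rotation":[0,0,0]}]'
python3 -c "
from h import *
plan([.4275,-.316,.055],-40.4)
"
```

```text
time: 1.87
tool_pos: [0.4264, -0.3197, 0.101]
tcp_rot: [1.71, 0.784, -1.71]
wrist_force: [-1.2, 0.0, 0.4]
width: 1.001
t 1.87 pos [ 0.4264 -0.3197  0.101 ] yaw -40.71 q6 0.021 F [-1.2  0.   0.4] w 1.001
dp cm [ 4.598 -0.164 -0.35 ] rot [-0.0055  0.0001 -0.0003]
```

```bash
python3 -m creep '[{"grip":8.54,"dp":[1,-0.15,-0.3],"rotation":[0,0,0]},{"grip":8.54,"dp":[3,-0.15,-0.3],"rotation":[0,0,0]},{"grip":8.54,"dp":[4.5,-0.15,-0.3],"rotation":[0,0,0]},{"grip":8.54,"dp":[4.6,-0.15,-0.3],"rotation":[0,0,0]},{"grip":8.54,"dp":[4.6,-0.15,-0.3],"rotation":[0,0,0]}]'
python3 -c "
from h import *
plan([.4275,-.316,.055],-40.4)
"
```

```text
time: 2.28
tool_pos: [0.427, -0.3154, 0.054]
tcp_rot: [1.71, 0.786, -1.711]
wrist_force: [-0.3, 1.1, 0.5]
width: 0.995
t 2.28 pos [ 0.427  -0.3154  0.054 ] yaw -40.68 q6 0.027 F [-0.3  1.1  0.5] w 0.995
dp cm [-0.098  0.077  0.008] rot [-0.0048 -0.      0.0011]
```

Close gently, 40 N. The jaw grips the outside of the 54 mm crown and legs.

```bash
python3 -m creep '[{"grip":6.5,"dp":[0,0,0],"rotation":[0,0,0]},{"grip":5.5,"dp":[0,0,0],"rotation":[0,0,0]},{"grip":5,"dp":[0,0,0],"rotation":[0,0,0]},{"grip":5,"dp":[0,0,0],"rotation":[0,0,0]},{"grip":5,"dp":[0,0,0],"rotation":[0,0,0]}]' 40
python3 -m creep '[{"grip":5,"dp":[0,0,0],"rotation":[0,0,0]},{"grip":5,"dp":[-1,0,0],"rotation":[0,0,0]},{"grip":5,"dp":[-3,0,0],"rotation":[0,0,0]},{"grip":5,"dp":[-5,0,0],"rotation":[0,0,0]},{"grip":5,"dp":[-8,0,0],"rotation":[0,0,0]}]'
```

```text
time: 2.7
tool_pos: [0.4283, -0.3166, 0.0558]
tcp_rot: [1.711, 0.782, -1.708]
wrist_force: [-0.4, -0.1, 7.2]
width: 0.627
time: 3.12
tool_pos: [0.4252, -0.3142, 0.1329]
tcp_rot: [1.709, 0.791, -1.714]
wrist_force: [-0.7, -0.1, -2.3]
width: 0.628
```

```bash
cat >> h.py <<'E'
def bar(f):
    p,d,K,Rm,t=load(f); P=cloud(d,K,Rm,t); hsv=cv2.cvtColor(p,cv2.COLOR_RGB2HSV).astype(int)
    m=(d>0)&(P[...,2]>.144)&(P[...,2]<.156)&(P[...,0]>.45)&(P[...,0]<.65)&(P[...,1]>-.13)&(P[...,1]<.26)
    if not m.any(): print('no bar'); return
    # fit line robustly
    q=P[m]; l=cv2.fitLine((q[:,:2]*1000).astype(np.float32),cv2.DIST_HUBER,0,.01,.01).ravel()
    dr=l[:2]*(-np.sign(l[1])); c=l[2:]
    s=(q[:,:2]*1000-c)@dr; o=(q[:,:2]*1000-c)@np.array([-dr[1],dr[0]])
    print('bar -y dir',dr.round(4),'ang %.2f'%np.degrees(np.arctan2(dr[1],dr[0])),'pt',c.round(1),'s',s.min().round(1),s.max().round(1),'off pct',np.percentile(o,[2,50,98]).round(1),'z',np.median(q[:,2]).round(4))
    g=m&(hsv[...,0]>50)&(hsv[...,0]<90)&(hsv[...,1]>50)
    if g.sum()>10:
        q=P[g]; s=(q[:,:2]*1000-c)@dr; print('green n',g.sum(),'range',np.percentile(s,[1,99]).round(1),'mid',(c+dr*np.mean(np.percentile(s,[1,99]))).round(1),'z',np.median(q[:,2]).round(4))
    n=(d>0)&(P[...,2]>.196)&(P[...,2]<.215)&(abs(P[...,0]-.54)<.04)&(abs(P[...,1]-.068)<.04)
    if n.sum()>20:
        q=P[n]; (x,y),r=cv2.minEnclosingCircle((q[:,:2]*1000).astype(np.float32)); print('nut',x,y,r,'mean',(q.mean(0)*1000).round(1),'z',np.median(q[:,2]).round(4),'n',n.sum())
E
python3 -c "
from h import *
bar('t0');bar('s0')
plan([.50,-.16,.29],-12)"
```

```text
bar -y dir [ 0.3109 -0.9505] ang -71.89 pt [541.2  65.5] s -167.7 161.9 off pct [-18.2   0.   12.7] z 0.1507
green n 82 range [ 74.8 133.3] mid [573.5 -33.4] z 0.15
nut 541.1029052734375 68.52548217773438 19.222064971923828 mean [540.6  68.7 204.2] z 0.2041 n 188
bar -y dir [ 0.3077 -0.9515] ang -72.08 pt [534.6  83.3] s -150.5 181.7 off pct [-22.4  -0.   20.3] z 0.1504
green n 43 range [-51.4 151. ] mid [549.9  35.9] z 0.1495
nut 541.857666015625 70.03607177734375 20.4139347076416 mean [539.1  71.1 203.1] z 0.2034 n 184
t 3.12 pos [ 0.4252 -0.3142  0.1329] yaw -40.68 q6 0.027 F [-0.7 -0.1 -2.3] w 0.628
dp cm [-15.684  -4.472 -16.568] rot [-0.5006 -0.0012  0.0055]
```

```bash
python3 -m creep '[{"grip":5,"dp":[-4,0,0],"rotation":[-0.05,0,0]},{"grip":5,"dp":[-8,0,-1],"rotation":[-0.15,0,0]},{"grip":5,"dp":[-12,-1,-4],"rotation":[-0.27,0,0]},{"grip":5,"dp":[-14,-2,-7],"rotation":[-0.39,0,0]},{"grip":5,"dp":[-15.5,-3,-10],"rotation":[-0.5,0,0]}]'
python3 -m creep '[{"grip":5,"dp":[0,0.3,-3],"rotation":[-0.12,0,0]},{"grip":5,"dp":[0,0.6,-6],"rotation":[-0.24,0,0]},{"grip":5,"dp":[0,0.6,-7],"rotation":[-0.36,0,0]},{"grip":5,"dp":[0,0.6,-7],"rotation":[-0.48,0,0]},{"grip":5,"dp":[0,0.6,-7],"rotation":[-0.52,0,0]}]'
python3 -m creep '[{"grip":5,"dp":[0,0,0],"rotation":[0,0,0]},{"grip":5,"dp":[0,0,0],"rotation":[0,0,0]}]'
python3 -c "
from h import *
shot('wrist','w3')
bar('w3')
plan([.50,-.16,.29],18.1)"
```

```text
time: 3.53
tool_pos: [0.4703, -0.2204, 0.2933]
tcp_rot: [1.36, 1.1, -1.357]
wrist_force: [0.7, 0.3, -0.8]
width: 0.626
time: 3.95
tool_pos: [0.4898, -0.1518, 0.2894]
tcp_rot: [0.972, 1.343, -0.972]
wrist_force: [-0.2, -0.3, -1.0]
width: 0.626
time: 4.12
tool_pos: [0.4897, -0.153, 0.2893]
tcp_rot: [0.979, 1.34, -0.979]
wrist_force: [-0.0, -0.4, -0.3]
width: 0.627
bar -y dir [ 0.3003 -0.9539] ang -72.53 pt [573.1 -28.7] s -52.8 61.5 off pct [-6.3  0.   8.4] z 0.1503
green n 2970 range [-32.8  35.8] mid [573.6 -30.2] z 0.1503
t 4.17 pos [ 0.4897 -0.1532  0.2893] yaw 17.67 q6 -0.660 F [ 0.1  0.4 -1.9] w 0.629
dp cm [-0.075  0.77   0.963] rot [-0.0075 -0.0002  0.0003]
```

View pics/w3.png

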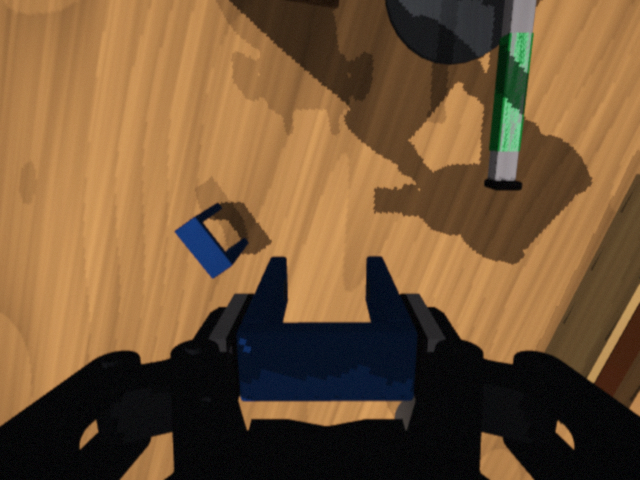

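Wrist view: the bracket is held square, with its crown at (325,360). The green sleeve runs from (517,35) to (505,150), with the end stop at (503,184). Sleeve centre is (0.573,-0.031) and the bar direction is -72.3°.

```bash
python3 -c "
from h import *
plan([.573,-.031,.225],17.7)"
```

```text
t 4.17 pos [ 0.4897 -0.1532  0.2893] yaw 17.67 q6 -0.660 F [ 0.1  0.4 -1.9] w 0.629
dp cm [ 6.424 11.644 -9.111] rot [-0.0005 -0.0002  0.0003]
```

```bash
python3 -m creep '[{"grip":5,"dp":[0,3,-2.5],"rotation":[0,0,0]},{"grip":5,"dp":[0,6,-5],"rotation":[0,0,0]},{"grip":5,"dp":[0,9,-7],"rotation":[0,0,0]},{"grip":5,"dp":[0,11.6,-9.1],"rotation":[0,0,0]},{"grip":5,"dp":[3,11.6,-9.1],"rotation":[0,0,0]}]'
python3 -m creep '[{"grip":5,"dp":[1,0,0],"rotation":[0,0,0]},{"grip":5,"dp":[2,0,0],"rotation":[0,0,0]},{"grip":5,"dp":[2,0,0],"rotation":[0,0,0]}]'
python3 -c "
from h import *
shot('wrist','w4')
bar('w4')
plan([.573,-.031,.150],17.7)"
```

```text
time: 4.58
tool_pos: [0.5797, -0.0273, 0.266]
tcp_rot: [0.984, 1.33, -0.967]
wrist_force: [1.5, -1.2, 0.0]
width: 0.624
time: 4.83
tool_pos: [0.5704, -0.0318, 0.236]
tcp_rot: [0.977, 1.345, -0.983]
wrist_force: [0.2, -0.2, -1.9]
width: 0.627
bar -y dir [ 0.3101 -0.9507] ang -71.93 pt [5.651e+02 2.000e-01] s -68.1 70.8 off pct [-14.6   0.   14.3] z 0.1504
green n 2879 range [-2.9 65.4] mid [574.7 -29.5] z 0.1504
nut 542.5317993164062 70.14764404296875 18.871116638183594 mean [543.6  66.6 204. ] z 0.2042 n 6798
t 4.88 pos [ 0.5712 -0.032   0.2376] yaw 17.67 q6 -0.408 F [ 0.7  0.3 -1.7] w 0.624
dp cm [ 8.762  0.235 -0.029] rot [-0.0006 -0.0013  0.0037]
```

View pics/w4.png

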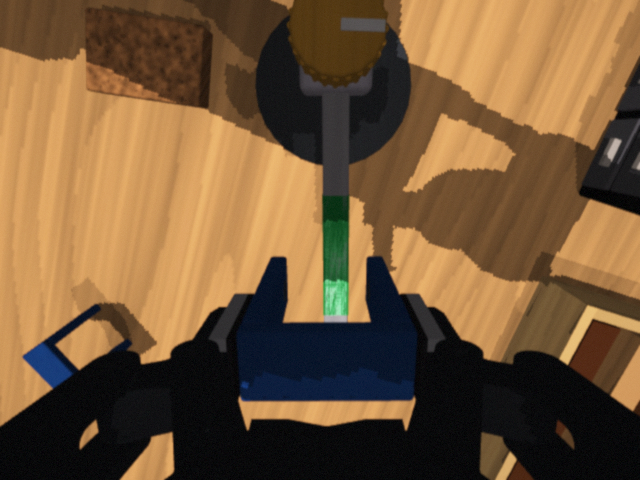

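```bash
python3 -m creep '[{"grip":5,"dp":[2,0.25,-0.05],"rotation":[0,0,0]},{"grip":5,"dp":[4.5,0.25,-0.05],"rotation":[0,0,0]},{"grip":5,"dp":[6.5,0.25,-0.05],"rotation":[0,0,0]},{"grip":5,"dp":[8,0.25,-0.05],"rotation":[0,0,0]},{"grip":5,"dp":[8,0.25,-0.05],"rotation":[0,0,0]}]'
python3 -m creep '[{"grip":5,"dp":[0,0,0],"rotation":[0,0,0]}]'
python3 -c "
from h import *
plan([.5735,-.0305,.1365],17.9)"
```

```text
time: 5.3
tool_pos: [0.5726, -0.0308, 0.1567]
tcp_rot: [0.978, 1.344, -0.982]
wrist_force: [-0.1, 0.5, -2.5]
width: 0.627
time: 5.38
tool_pos: [0.5747, -0.0308, 0.1596]
tcp_rot: [0.979, 1.34, -0.979]
wrist_force: [-0.2, -0.1, -1.9]
width: 0.625
t 5.38 pos [ 0.5747 -0.0308  0.1596] yaw 17.67 q6 -0.405 F [-0.2 -0.1 -1.9] w 0.625
dp cm [ 2.313 -0.1   -0.064] rot [-0.0041 -0.0002  0.0006]
```

```bash
python3 -m creep '[{"grip":5,"dp":[0.8,0,0],"rotation":[0,0,0]},{"grip":5,"dp":[1.6,0,0],"rotation":[0,0,0]},{"grip":5,"dp":[2,0,0],"rotation":[0,0,0]},{"grip":5,"dp":[2.1,0,0],"rotation":[0,0,0]},{"grip":5,"dp":[2.1,0,0],"rotation":[0,0,0]}]'
python3 -m creep '[{"grip":5,"dp":[0.1,0,0],"rotation":[0,0,0]},{"grip":5,"dp":[0.2,0,0],"rotation":[0,0,0]},{"grip":5,"dp":[0.2,0,0],"rotation":[0,0,0]}]'
```

```text
time: 5.8
tool_pos: [0.5747, -0.0299, 0.1379]
tcp_rot: [0.978, 1.341, -0.978]
wrist_force: [0.2, -0.3, -1.1]
width: 0.627
time: 6.05
tool_pos: [0.5751, -0.0299, 0.1364]
tcp_rot: [0.978, 1.34, -0.978]
wrist_force: [0.9, -0.6, -1.1]
width: 0.625
```

```bash
python3 -m creep '[{"grip":5,"dp":[0.05,0,0],"rotation":[0,0,0]},{"grip":5,"dp":[0.1,0,0],"rotation":[0,0,0]},{"grip":5,"dp":[0.1,0,0],"rotation":[0,0,0]}]'
python3 -m creep '[{"grip":5,"dp":[0.05,0,0],"rotation":[0,0,0]},{"grip":5,"dp":[0.1,0,0],"rotation":[0,0,0]},{"grip":5,"dp":[0.1,0,0],"rotation":[0,0,0]}]'
python3 -c "
from h import *
shot('side','s5')
p,*_=load('s5');cv2.imwrite('pics/s5c.png',cv2.resize(p[150:310,220:380,::-1],None,fx=3.5,fy=3.5,interpolation=cv2.INTER_CUBIC))"
```

```text
time: 6.3
tool_pos: [0.5752, -0.0299, 0.1359]
tcp_rot: [0.978, 1.34, -0.978]
wrist_force: [-0.9, 0.8, 2.3]
width: 0.623
time: 6.55
tool_pos: [0.5752, -0.0299, 0.1358]
tcp_rot: [0.978, 1.34, -0.978]
wrist_force: [-3.7, 0.9, 7.2]
width: 0.626
```

View pics/s5c.png

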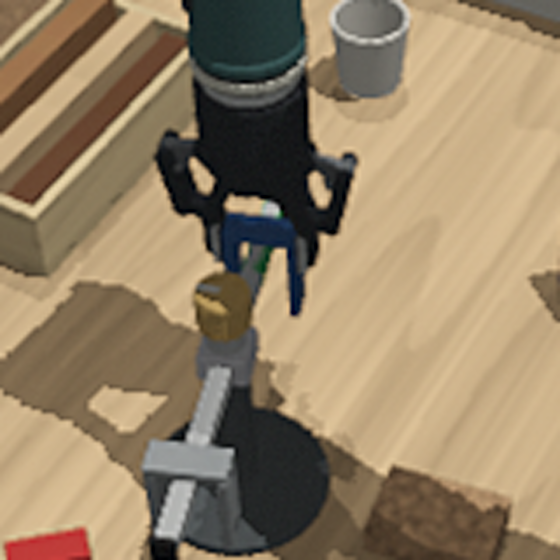

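The side view shows the bracket astride the bar, and the force has risen to +7 N, so it is seated. Next: relax slightly, open and retreat.

```bash
python3 -m creep '[{"grip":5,"dp":[-0.12,0,0],"rotation":[0,0,0]},{"grip":5.6,"dp":[-0.12,0,0],"rotation":[0,0,0]},{"grip":6,"dp":[-0.12,0,0],"rotation":[0,0,0]},{"grip":7,"dp":[-0.12,0,0],"rotation":[0,0,0]},{"grip":8.5,"dp":[-0.12,0,0],"rotation":[0,0,0]}]'
python3 -m creep '[{"grip":8.5,"dp":[0,0,0],"rotation":[0,0,0]},{"grip":8.5,"dp":[-1,0,0],"rotation":[0,0,0]},{"grip":8.5,"dp":[-3,0,0],"rotation":[0,0,0]},{"grip":8.5,"dp":[-6,0,0],"rotation":[0,0,0]},{"grip":8.5,"dp":[-9.5,0,0],"rotation":[0,0,0]}]'
python3 -m creep '[{"grip":8.5,"dp":[-3,0,0],"rotation":[0,0,0]},{"grip":8.5,"dp":[-5.5,0,0],"rotation":[0,0,0]},{"grip":8.5,"dp":[-5.5,0,0],"rotation":[0,0,0]},{"grip":8.5,"dp":[-5.5,0,0],"rotation":[0,0,0]}]'
python3 -c "
from h import *
shot('wrist','w6')
bar('w6')
plan([.541,.0685,.28],17.7)"
```

```text
time: 7.02
tool_pos: [0.575, -0.0299, 0.1353]
tcp_rot: [0.978, 1.34, -0.978]
wrist_force: [-0.6, -0.0, -0.2]
width: 0.937
time: 7.43
tool_pos: [0.5735, -0.0298, 0.2299]
tcp_rot: [0.977, 1.344, -0.98]
wrist_force: [1.5, -0.0, 0.3]
width: 0.993
time: 7.77
tool_pos: [0.5764, -0.03, 0.2888]
tcp_rot: [0.98, 1.335, -0.975]
wrist_force: [0.3, 0.2, 0.1]
width: 0.995
bar -y dir [ 0.3077 -0.9515] ang -72.08 pt [564.2   3.1] s -108.6 94.0 off pct [-15.9  -0.   16.2] z 0.1505
green n 1045 range [-0.4 68.8] mid [574.8 -29.5] z 0.1503
nut 542.5330200195312 70.2831802368164 18.96516227722168 mean [542.6  70.  204. ] z 0.2042 n 4729
t 7.82 pos [ 0.5752 -0.0299  0.2865] yaw 17.76 q6 -0.405 F [ 0.3 -0.9 -0.8] w 0.997
dp cm [  0.643  -0.26  -10.418] rot [ 0.0011  0.0007 -0.0016]
```

View pics/w6.png

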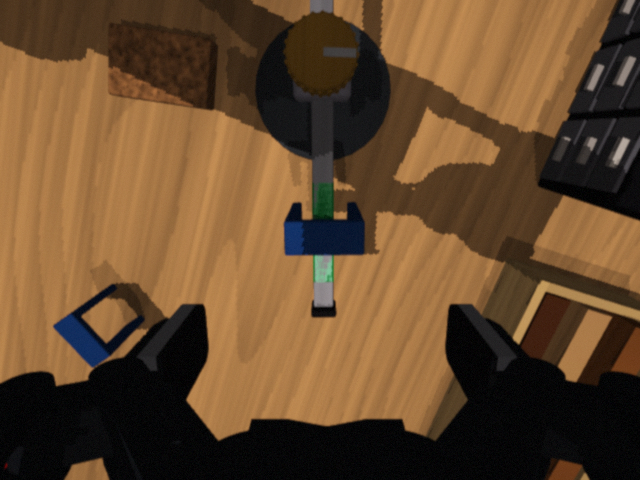

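Wrist view: the blue bracket hangs at (324,235), with green sleeve visible on both sides (about 183 to 283). The nut is at (322,52) with its white line pointing right. Next I measure the line's angle.

```bash
cat >> h.py <<'E'
def line(f,c=(.5425,.0703)):
    p,d,K,Rm,t=load(f); P=cloud(d,K,Rm,t); hsv=cv2.cvtColor(p,cv2.COLOR_RGB2HSV).astype(int)
    rr=np.hypot(P[...,0]-c[0],P[...,1]-c[1])
    top=(d>0)&(abs(P[...,2]-.2035)<.006)&(rr<.0175)
    m=top&(hsv[...,1]<0.5*np.median(hsv[...,1][top]))
    q=P[m][:,:2]; v=q.mean(0)-c; l=cv2.fitLine((q*1000).astype(np.float32),cv2.DIST_HUBER,0,.01,.01).ravel()
    a=np.degrees(np.arctan2(v[1],v[0])); u=l[:2]*np.sign(l[:2]@v); b=np.degrees(np.arctan2(u[1],u[0]))
    print('line n',m.sum(),'top z',np.median(P[...,2][top]).round(4),'centroid ang %.2f fit %.2f'%(a,b),'turn deg %.1f %.1f'%((a-197.8)%360,(b-197.8)%360))
E
python3 -c "
from h import *
line('w6');line('w4',(.5425,.070));line('t0',(.541,.0685))
plan([.5425,.0703,.24],95)"
```

```text
line n 317 top z 0.2043 centroid ang 16.22 fit 14.96 turn deg 178.4 177.2
line n 585 top z 0.2043 centroid ang 17.93 fit 16.16 turn deg 180.1 178.4
line n 11 top z 0.2044 centroid ang 19.56 fit 19.75 turn deg 181.8 182.0
t 7.82 pos [ 0.5752 -0.0299  0.2865] yaw 17.76 q6 -0.405 F [ 0.3 -0.9 -0.8] w 0.997
dp cm [  4.643  -0.068 -10.546] rot [-1.348e+00  1.600e-03 -9.000e-04]
```

```bash
python3 -m creep '[{"grip":8.5,"dp":[0,0,-2.5],"rotation":[-0.12,0,0]},{"grip":8.5,"dp":[0,0,-5],"rotation":[-0.24,0,0]},{"grip":8.5,"dp":[0,0,-7.5],"rotation":[-0.36,0,0]},{"grip":8.5,"dp":[0,0,-9.5],"rotation":[-0.48,0,0]},{"grip":8.5,"dp":[0,0,-10.5],"rotation":[-0.6,0,0]}]'
python3 -m creep '[{"grip":8.5,"dp":[0,0,0],"rotation":[-0.12,0,0]},{"grip":8.5,"dp":[0.5,0,0],"rotation":[-0.24,0,0]},{"grip":8.5,"dp":[1.5,0,0],"rotation":[-0.36,0,0]},{"grip":8.5,"dp":[2.5,0,0],"rotation":[-0.48,0,0]},{"grip":8.5,"dp":[3.5,0,0],"rotation":[-0.6,0,0]}]'
python3 -m creep '[{"grip":8.5,"dp":[0.5,0,0],"rotation":[-0.1,0,0]},{"grip":8.5,"dp":[1,0,0],"rotation":[-0.148,0,0]},{"grip":8.5,"dp":[1,0,0],"rotation":[-0.148,0,0]},{"grip":8.5,"dp":[1,0,0],"rotation":[-0.148,0,0]},{"grip":8.5,"dp":[1,0,0],"rotation":[-0.148,0,0]}]'
python3 -c "
from h import *
shot('wrist','w7'); line('w7'); bar('w7')
plan([.5425,.0703,.184],95)"
```

```text
time: 8.23
tool_pos: [0.5409, 0.072, 0.2831]
tcp_rot: [0.511, 1.514, -0.513]
wrist_force: [-0.3, 0.5, 0.1]
width: 0.997
time: 8.65
tool_pos: [0.5416, 0.0701, 0.2479]
tcp_rot: [0.043, 1.574, -0.043]
wrist_force: [-0.2, -0.4, 0.1]
width: 0.994
time: 9.07
tool_pos: [0.5425, 0.07, 0.2397]
tcp_rot: [-0.067, 1.571, 0.067]
wrist_force: [0.9, -0.4, 0.6]
width: 0.992
line n 324 top z 0.2043 centroid ang 16.14 fit 15.15 turn deg 178.3 177.4
bar -y dir [ 0.3064 -0.9519] ang -72.16 pt [538.   77.1] s -157.1 172.9 off pct [-23.7   0.    9.4] z 0.1504
green n 1696 range [-150.9  148.6] mid [537.7  78.2] z 0.1503
nut 542.5396728515625 70.18317413330078 19.163543701171875 mean [540.6  70.2 203.9] z 0.2042 n 5243
t 9.12 pos [0.5428 0.0701 0.2402] yaw 94.93 q6 -1.574 F [0.4 0.4 0.1] w 0.992
dp cm [ 5.616  0.027 -0.024] rot [-0.0012 -0.0007 -0.    ]
```

View pics/w7.png

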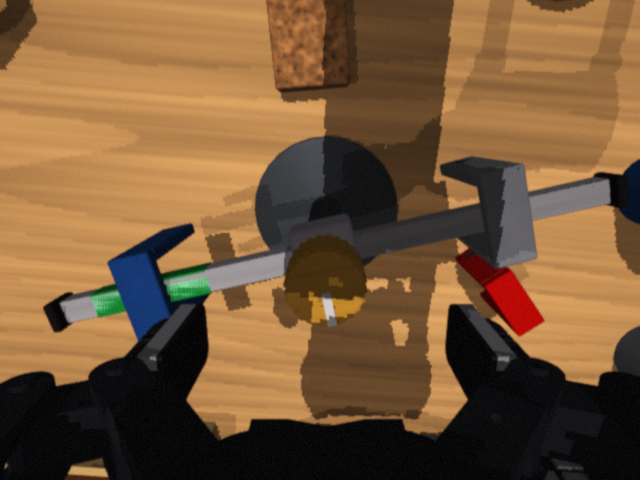

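```bash
python3 -m creep '[{"grip":8.5,"dp":[1.5,0,0],"rotation":[0,0,0]},{"grip":8.5,"dp":[3.5,0,0],"rotation":[0,0,0]},{"grip":7,"dp":[5,0,0],"rotation":[0,0,0]},{"grip":6,"dp":[5.6,0,0],"rotation":[0,0,0]},{"grip":5,"dp":[5.6,0,0],"rotation":[0,0,0]}]' 50
python3 -c "
from h import *
plan([.5425,.0703,.184],95)"
python3 -m creep '[{"grip":4.2,"dp":[0,0,0],"rotation":[0,0,0]},{"grip":4,"dp":[0,0,0],"rotation":[0,0,0]},{"grip":3.8,"dp":[0,0,0],"rotation":[0,0,0]},{"grip":3,"dp":[0,0,0],"rotation":[0,0,0]},{"grip":3,"dp":[0,0,0],"rotation":[0,0,0]}]' 50
python3 -m creep '[{"grip":3,"dp":[0,0,0],"rotation":[0,0,0]},{"grip":3,"dp":[0,0,0],"rotation":[0,0,0]}]' 50
python3 -c "
from h import *
plan([.5425,.0703,.184],95);print(np.round(bot.read_state()['torque'],3))"
```

```text
time: 9.53
tool_pos: [0.5418, 0.07, 0.1828]
tcp_rot: [-0.068, 1.573, 0.068]
wrist_force: [-0.9, -0.3, 0.1]
width: 0.6
t 9.53 pos [0.5418 0.07   0.1828] yaw 94.97 q6 -1.575 F [-0.9 -0.3  0.1] w 0.600
dp cm [-0.119  0.026  0.076] rot [-0.0005 -0.0034 -0.    ]
time: 9.95
tool_pos: [0.5441, 0.0696, 0.1862]
tcp_rot: [-0.069, 1.567, 0.068]
wrist_force: [-1.3, -3.4, 5.5]
width: 0.413
time: 10.12
tool_pos: [0.544, 0.0696, 0.1862]
tcp_rot: [-0.069, 1.567, 0.068]
wrist_force: [-0.3, -3.3, 6.2]
width: 0.407
t 10.12 pos [0.544  0.0696 0.1862] yaw 95.00 q6 -1.575 F [-0.3 -3.3  6.2] w 0.407
dp cm [ 0.215  0.083 -0.149] rot [-0.0001  0.0027  0.001 ]
[-0.491  0.073 -0.022]
```

```bash
python3 -m creep '[{"grip":3,"dp":[0.01,0,0],"rotation":[0.12,0,0]},{"grip":3,"dp":[0.02,0,0],"rotation":[0.24,0,0]},{"grip":3,"dp":[0.035,0,0],"rotation":[0.36,0,0]},{"grip":3,"dp":[0.045,0,0],"rotation":[0.48,0,0]},{"grip":3,"dp":[0.057,0,0],"rotation":[0.6,0,0]}]'
python3 -c "
from h import *
plan([.5425,.0703,.184],95);print(np.round(bot.read_state()['torque'],3)); shot('wrist','w8');shot('top','t8')"
```

```text
time: 10.53
tool_pos: [0.5439, 0.0686, 0.1856]
tcp_rot: [0.404, 1.529, -0.408]
wrist_force: [-2.4, -6.8, 8.0]
width: 0.409
t 10.53 pos [0.5439 0.0686 0.1856] yaw 60.30 q6 -0.969 F [-2.4 -6.8  8. ] w 0.409
dp cm [ 0.159  0.08  -0.203] rot [-0.6055  0.0029  0.0022]
[-1.019  0.216  0.08 ]
```

View pics/w8.png

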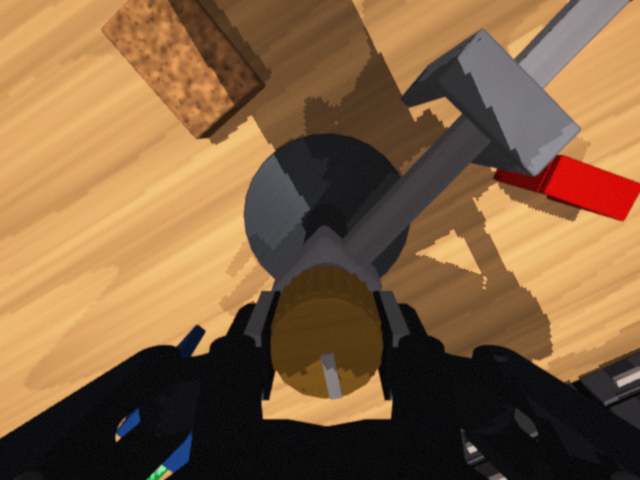

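The white line is visible at (331,375) while gripped, so I can track the nut's rotation. Checking that it turned with the gripper, then continuing.

```bash
python3 -c "
from h import *
line('w8')"
python3 -m creep '[{"grip":3,"dp":[0.01,0,0],"rotation":[0.12,0,0]},{"grip":3,"dp":[0.02,0,0],"rotation":[0.24,0,0]},{"grip":3,"dp":[0.035,0,0],"rotation":[0.36,0,0]},{"grip":3,"dp":[0.045,0,0],"rotation":[0.48,0,0]},{"grip":3,"dp":[0.057,0,0],"rotation":[0.6,0,0]}]'
python3 -m creep '[{"grip":3,"dp":[0.01,0,0],"rotation":[0.12,0,0]},{"grip":3,"dp":[0.02,0,0],"rotation":[0.24,0,0]},{"grip":3,"dp":[0.035,0,0],"rotation":[0.36,0,0]},{"grip":3,"dp":[0.045,0,0],"rotation":[0.48,0,0]},{"grip":3,"dp":[0.057,0,0],"rotation":[0.6,0,0]}]'
python3 -c "
from h import *
plan([.5425,.0703,.184],95);print(np.round(bot.read_state()['torque'],3)); shot('wrist','w9');line('w9')"
```

```text
line n 632 top z 0.2035 centroid ang -23.64 fit -15.88 turn deg 138.6 146.3
time: 11.05
tool_pos: [0.5431, 0.0679, 0.1849]
tcp_rot: [0.867, 1.387, -0.872]
wrist_force: [-3.9, -10.6, 8.3]
width: 0.409
time: 11.47
tool_pos: [0.5421, 0.0677, 0.1843]
tcp_rot: [1.313, 1.134, -1.32]
wrist_force: [-6.9, -9.1, 9.9]
width: 0.406
t 11.47 pos [0.5421 0.0677 0.1843] yaw -8.45 q6 0.231 F [-6.9 -9.1  9.9] w 0.406
dp cm [ 0.026 -0.001 -0.261] rot [ 1.3361  0.0047 -0.0021]
[-1.476  1.143  0.053]
line n 672 top z 0.2022 centroid ang -80.57 fit -89.51 turn deg 81.6 72.7
```

The nut follows without slipping (103° turned, about 74° left). TCP drift shows the grip about 1.7 mm off axis and 2 mm high, so I'll open and recentre before finishing.

```bash
python3 -m creep '[{"grip":4.2,"dp":[0,0,0],"rotation":[0,0,0]},{"grip":4.6,"dp":[0,0,0],"rotation":[0,0,0]},{"grip":4.6,"dp":[0,0,0],"rotation":[0,0,0]},{"grip":4.6,"dp":[0,0,0],"rotation":[0,0,0]},{"grip":4.6,"dp":[0,0,0],"rotation":[0,0,0]}]'
python3 -c "
from h import *
plan([.5423,.0694,.1823],-8.5)
shot('wrist','w10');line('w10',(.5423,.0694));bar('w10')
plan([.5423,.0694,.1823],-8.5)"
```

```text
time: 11.93
tool_pos: [0.5429, 0.0704, 0.1825]
tcp_rot: [1.313, 1.139, -1.313]
wrist_force: [-0.1, 0.2, -0.1]
width: 0.54
t 11.93 pos [0.5429 0.0704 0.1825] yaw -8.12 q6 0.225 F [-0.1  0.2 -0.1] w 0.540
dp cm [ 0.017 -0.045  0.106] rot [ 0.0067 -0.0003  0.0004]
line n 630 top z 0.2025 centroid ang -86.18 fit -88.10 turn deg 76.0 74.1
bar -y dir [ 0.3278 -0.9447] ang -70.86 pt [528.6 116.2] s -83.1 165.0 off pct [-16.9   0.   15.9] z 0.1504
green n 14 range [117.1 119.4] mid [567.4   4.5] z 0.1504
nut 540.0011596679688 78.71813201904297 40.37629699707031 mean [542.6  73.8 203. ] z 0.2025 n 14008
t 11.98 pos [0.5429 0.0704 0.1825] yaw -8.11 q6 0.225 F [ 0.5 -0.2  0.7] w 0.539
dp cm [ 0.017 -0.047  0.103] rot [ 0.0067 -0.0002  0.0004]
```

View pics/w10.png

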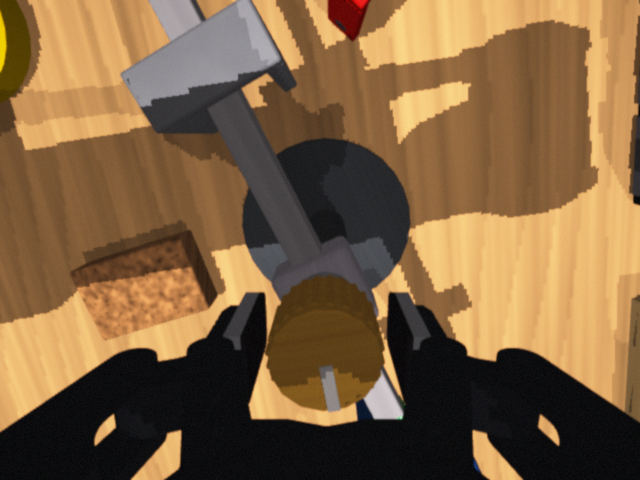

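```bash
cat >> h.py <<'E'
def nutc(f,z):
    p,d,K,Rm,t=load(f); P=cloud(d,K,Rm,t); hsv=cv2.cvtColor(p,cv2.COLOR_RGB2HSV).astype(int)
    m=(d>0)&(abs(P[...,2]-z)<.0015)&(np.hypot(P[...,0]-.5425,P[...,1]-.07)<.025)&(hsv[...,2]>40)
    q=(P[m][:,:2]*1000).astype(np.float32); h=cv2.convexHull(q); r=cv2.fitEllipse(h); print('ellipse',np.round(r[0],2),np.round(r[1],1),'mec',np.round(cv2.minEnclosingCircle(q)[0],2),cv2.minEnclosingCircle(q)[1],'n',m.sum())
    mm=cv2.moments(h); print('hull centroid',mm['m10']/mm['m00'],mm['m01']/mm['m00'])
E
python3 -c "
from h import *
nutc('w10',.2025);nutc('w7',.2042);nutc('w6',.2042);nutc('w9',.2025)"
```

```text
ellipse [542.52  69.9 ] [35. 49.] mec [541.9   65.15] 23.44385528564453 n 9157
hull centroid 542.2680364415875 69.6536236357017
ellipse [542.2   70.38] [35.3 35.9] mec [541.91  70.58] 18.307403564453125 n 4632
hull centroid 542.1706826355664 70.37868458272013
ellipse [542.68  70.22] [35.3 36. ] mec [542.85  69.54] 18.611862182617188 n 4218
hull centroid 542.6103293795592 70.1451025516029
ellipse [542.92  70.58] [35.2 53.3] mec [543.02  73.59] 23.823991775512695 n 8984
hull centroid 542.6211924990013 70.68295100547736
```

```bash
python3 -m creep '[{"grip":4.6,"dp":[0.15,-0.05,-0.05],"rotation":[0,0,0]},{"grip":4.6,"dp":[0.15,-0.05,-0.05],"rotation":[0,0,0]},{"grip":4.2,"dp":[0.15,-0.05,-0.05],"rotation":[0,0,0]},{"grip":3.9,"dp":[0.15,-0.05,-0.05],"rotation":[0,0,0]},{"grip":3.7,"dp":[0.15,-0.05,-0.05],"rotation":[0,0,0]}]' 40
python3 -m creep '[{"grip":3.5,"dp":[0,0,0],"rotation":[0,0,0]},{"grip":3.2,"dp":[0,0,0],"rotation":[0,0,0]},{"grip":3.2,"dp":[0,0,0],"rotation":[0,0,0]}]'
python3 -c "
from h import *
plan([.5423,.0698,.1823],-8.5);print(np.round(bot.read_state()['torque'],3))"
```

```text
time: 12.4
tool_pos: [0.5426, 0.0707, 0.1813]
tcp_rot: [1.313, 1.139, -1.313]
wrist_force: [0.2, 0.1, 0.3]
width: 0.43
time: 12.65
tool_pos: [0.5425, 0.0707, 0.1815]
tcp_rot: [1.313, 1.139, -1.313]
wrist_force: [-1.9, 0.1, 2.4]
width: 0.409
t 12.65 pos [0.5425 0.0707 0.1815] yaw -8.14 q6 0.226 F [-1.9  0.1  2.4] w 0.409
dp cm [-0.083 -0.002  0.091] rot [ 0.0063 -0.0001  0.0002]
[0.061 0.217 0.013]
```

```bash
python3 -m creep '[{"grip":3.2,"dp":[0.01,0,0],"rotation":[0.12,0,0]},{"grip":3.2,"dp":[0.02,0,0],"rotation":[0.24,0,0]},{"grip":3.2,"dp":[0.03,0,0],"rotation":[0.36,0,0]},{"grip":3.2,"dp":[0.04,0,0],"rotation":[0.48,0,0]},{"grip":3.2,"dp":[0.057,0,0],"rotation":[0.6,0,0]}]'
python3 -m creep '[{"grip":3.2,"dp":[0.01,0,0],"rotation":[0.12,0,0]},{"grip":3.2,"dp":[0.02,0,0],"rotation":[0.24,0,0]},{"grip":3.2,"dp":[0.03,0,0],"rotation":[0.36,0,0]},{"grip":3.2,"dp":[0.04,0,0],"rotation":[0.48,0,0]},{"grip":3.2,"dp":[0.05,0,0],"rotation":[0.52,0,0]}]'
python3 -m creep '[{"grip":3.2,"dp":[0,0,0],"rotation":[0,0,0]},{"grip":3.2,"dp":[0,0,0],"rotation":[0,0,0]}]'
python3 -c "
from h import *
plan([.5423,.0698,.181],-8.5);print(np.round(bot.read_state()['torque'],3))
shot('wrist','w11');line('w11',(.5423,.07))"
```

```text
time: 13.07
tool_pos: [0.5431, 0.0704, 0.1809]
tcp_rot: [1.736, 0.756, -1.734]
wrist_force: [0.7, -0.6, 0.2]
width: 0.414
time: 13.48
tool_pos: [0.5435, 0.0698, 0.1804]
tcp_rot: [2.059, 0.313, -2.055]
wrist_force: [2.0, -2.3, 0.8]
width: 0.41
time: 13.65
tool_pos: [0.5435, 0.0698, 0.1805]
tcp_rot: [2.055, 0.319, -2.052]
wrist_force: [2.7, -4.2, -0.7]
width: 0.406
t 13.65 pos [0.5435 0.0698 0.1805] yaw -72.22 q6 1.345 F [ 2.7 -4.2 -0.7] w 0.406
dp cm [-0.053 -0.032  0.113] rot [-1.1122e+00 -3.0000e-04 -2.6000e-03]
[-0.676 -0.499 -0.06 ]
line n 681 top z 0.2014 centroid ang -142.94 fit -156.33 turn deg 19.3 5.9
```

```bash
cat > q.py <<'E'
from h import *
s=bot.read_state(); R0=R.from_rotvec(s['tcp_rot']).as_matrix()
print('yaw %.2f q6 %.3f'%(np.degrees(np.arctan2(R0[1,1],R0[0,1])),s['q'][5]),'z %.4f'%s['tool_pos'][2],'T',np.round(s['torque'],2),'F',np.round(s['wrist_force'],1),'jt6 %.3f'%s['joint_torque'][5])
E
for i in 1; do :; done
python3 -m creep '[{"grip":3.2,"dp":[0,0,0],"rotation":[0.03,0,0]},{"grip":3.2,"dp":[0,0,0],"rotation":[0.06,0,0]},{"grip":3.2,"dp":[0,0,0],"rotation":[0.06,0,0]}]' >/dev/null; python3 q.py
python3 -m creep '[{"grip":3.2,"dp":[0,0,0],"rotation":[0.03,0,0]},{"grip":3.2,"dp":[0.01,0,0],"rotation":[0.06,0,0]},{"grip":3.2,"dp":[0.01,0,0],"rotation":[0.06,0,0]}]' >/dev/null; python3 q.py
python3 -m creep '[{"grip":3.2,"dp":[0,0,0],"rotation":[0.02,0,0]},{"grip":3.2,"dp":[0,0,0],"rotation":[0.04,0,0]},{"grip":3.2,"dp":[0,0,0],"rotation":[0.04,0,0]}]' >/dev/null; python3 q.py
```

```text
yaw -75.73 q6 1.406 z 0.1804 T [-0.76 -0.47 -0.01] F [ 3.1 -5.3 -0.3] jt6 0.229
yaw -79.17 q6 1.466 z 0.1804 T [-0.82 -0.5  -0.02] F [ 3.6 -5.3 -0.6] jt6 0.229
yaw -81.43 q6 1.505 z 0.1803 T [-0.83 -0.49 -0.02] F [ 3.5 -5.5 -1.4] jt6 0.164
```

```bash

python3 -m creep '[{"grip":3.2,"dp":[0,0,0],"rotation":[0.02,0,0]},{"grip":3.2,"dp":[0,0,0],"rotation":[0.04,0,0]},{"grip":3.2,"dp":[0,0,0],"rotation":[0.04,0,0]}]' >/dev/null; python3 q.py
python3 -m creep '[{"grip":3.2,"dp":[0,0,0],"rotation":[0.02,0,0]},{"grip":3.2,"dp":[0,0,0],"rotation":[0.04,0,0]},{"grip":3.2,"dp":[0,0,0],"rotation":[0.04,0,0]}]' >/dev/null; python3 q.py
python3 -m creep '[{"grip":3.2,"dp":[0,0,0],"rotation":[0.02,0,0]},{"grip":3.2,"dp":[0,0,0],"rotation":[0.04,0,0]},{"grip":3.2,"dp":[0,0,0],"rotation":[0.04,0,0]}]' >/dev/null; python3 q.py
```

```text
yaw -83.64 q6 1.544 z 0.1803 T [-0.82 -0.57  0.55] F [ 3.4 -5.1 -1.5] jt6 0.742
yaw -85.90 q6 1.584 z 0.1803 T [-0.87 -0.48  0.55] F [ 2.8 -5.2 -1. ] jt6 0.752
yaw -88.14 q6 1.623 z 0.1804 T [-0.81 -0.6   1.04] F [ 3.3 -5.5 -1.5] jt6 1.211
```

The stop shows as z torque rising to 1.0 N m from yaw of about -82.5°. I'll check the line, then unwind slowly to find the real zero.

```bash
python3 -c "
from h import *
shot('wrist','w12');line('w12',(.5423,.07));line('w12',(.5423,.0694))
p,*_=load('w12');cv2.imwrite('pics/w12c.png',cv2.resize(p[250:430,220:440,::-1],None,fx=3.5,fy=3.3,interpolation=cv2.INTER_CUBIC))"
python3 -m creep '[{"grip":3.2,"dp":[0,0,0],"rotation":[-0.015,0,0]},{"grip":3.2,"dp":[0,0,0],"rotation":[-0.03,0,0]},{"grip":3.2,"dp":[0,0,0],"rotation":[-0.03,0,0]}]' >/dev/null; python3 q.py
python3 -m creep '[{"grip":3.2,"dp":[0,0,0],"rotation":[-0.015,0,0]},{"grip":3.2,"dp":[0,0,0],"rotation":[-0.03,0,0]},{"grip":3.2,"dp":[0,0,0],"rotation":[-0.03,0,0]}]' >/dev/null; python3 q.py
```

```text
line n 698 top z 0.2012 centroid ang -154.35 fit -166.98 turn deg 7.8 355.2
line n 782 top z 0.2012 centroid ang -146.03 fit 126.13 turn deg 16.2 288.3
yaw -86.43 q6 1.593 z 0.1803 T [-0.92 -0.61  0.55] F [ 3.4 -6.4 -0.1] jt6 0.350
yaw -84.79 q6 1.564 z 0.1803 T [-0.86 -0.66  0.01] F [ 3.9 -5.9 -0.7] jt6 -0.120
```

View pics/w12c.png

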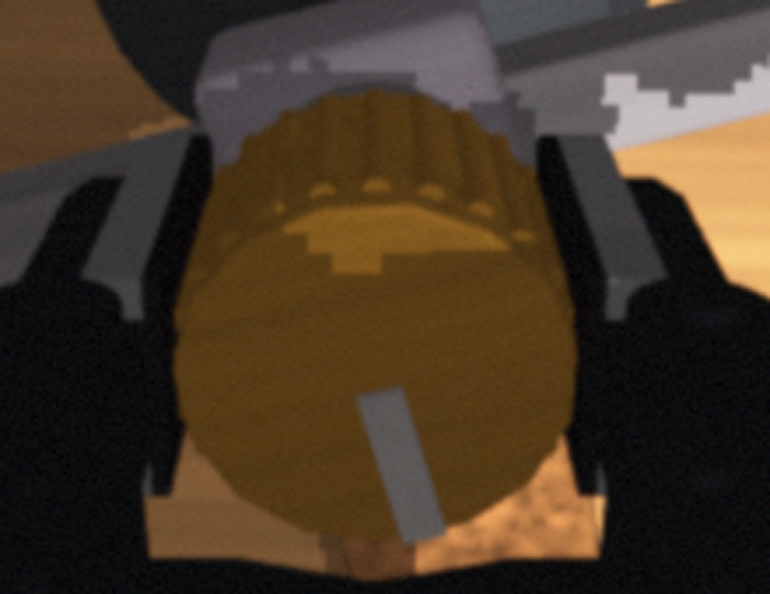

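Zero torque on unwinding falls at yaw -84.8°, meaning about 2° of slip against the stop. That sets the back-off target at yaw +5.2° (-1.571 rad, rising 1.5 mm).

```bash

python3 -m creep '[{"grip":3.2,"dp":[-0.01,0,0],"rotation":[-0.12,0,0]},{"grip":3.2,"dp":[-0.02,0,0],"rotation":[-0.24,0,0]},{"grip":3.2,"dp":[-0.03,0,0],"rotation":[-0.36,0,0]},{"grip":3.2,"dp":[-0.045,0,0],"rotation":[-0.48,0,0]},{"grip":3.2,"dp":[-0.057,0,0],"rotation":[-0.6,0,0]}]' >/dev/null; python3 q.py
python3 -m creep '[{"grip":3.2,"dp":[-0.01,0,0],"rotation":[-0.12,0,0]},{"grip":3.2,"dp":[-0.02,0,0],"rotation":[-0.24,0,0]},{"grip":3.2,"dp":[-0.03,0,0],"rotation":[-0.36,0,0]},{"grip":3.2,"dp":[-0.045,0,0],"rotation":[-0.48,0,0]},{"grip":3.2,"dp":[-0.057,0,0],"rotation":[-0.6,0,0]}]' >/dev/null; python3 q.py
python3 -m creep '[{"grip":3.2,"dp":[-0.01,0,0],"rotation":[-0.1,0,0]},{"grip":3.2,"dp":[-0.02,0,0],"rotation":[-0.2,0,0]},{"grip":3.2,"dp":[-0.03,0,0],"rotation":[-0.3,0,0]},{"grip":3.2,"dp":[-0.03,0,0],"rotation":[-0.35,0,0]},{"grip":3.2,"dp":[-0.03,0,0],"rotation":[-0.35,0,0]}]' >/dev/null; python3 q.py
python3 -m creep '[{"grip":3.2,"dp":[0,0,0],"rotation":[0,0,0]}]'
python3 -c "
from h import *
plan([.5423,.0698,.1825],5.2)
shot('wrist','w13');line('w13',(.5423,.07));line('w13',(.5425,.0703))
p,*_=load('w13');cv2.imwrite('pics/w13c.png',p[:,:,::-1])"
```

```text
yaw -50.13 q6 0.959 z 0.1809 T [-0.34 -0.41 -0.05] F [ 2.4 -2.4 -0.4] jt6 1.446
yaw -15.76 q6 0.359 z 0.1814 T [-0.19 -0.06 -0.07] F [ 0.2 -1.2  1.4] jt6 1.440
yaw 4.03 q6 0.014 z 0.1817 T [-0.08  0.23  0.04] F [-2.  -0.9  2.1] jt6 -0.516
time: 17.08
tool_pos: [0.5421, 0.0709, 0.1817]
tcp_rot: [1.159, 1.241, -1.16]
wrist_force: [-1.9, -1.2, 2.3]
width: 0.413
t 17.08 pos [0.5421 0.0709 0.1817] yaw 3.85 q6 0.017 F [-1.9 -1.2  2.3] w 0.413
dp cm [-0.084  0.011  0.112] rot [-0.0235 -0.0005  0.0009]
line n 664 top z 0.2027 centroid ang -69.71 fit -72.11 turn deg 92.5 90.1
line n 684 top z 0.2027 centroid ang -67.66 fit -73.30 turn deg 94.5 88.9
```

View pics/w13c.png

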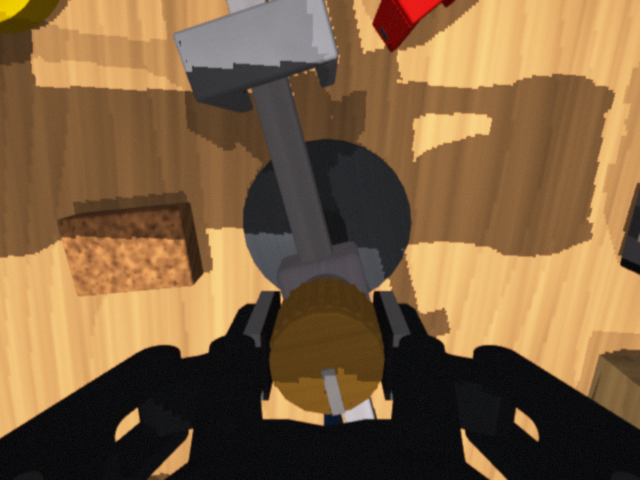

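The line now points along the bar's -y (fit gives 90.1°, gripper gives 88.8°). I'll make a tiny trim and then a final check on the bystanders.

```bash

python3 -m creep '[{"grip":3.2,"dp":[0,0,0],"rotation":[-0.01,0,0]},{"grip":3.2,"dp":[0,0,0],"rotation":[-0.01,0,0]},{"grip":3.2,"dp":[0,0,0],"rotation":[-0.01,0,0]}]' ; python3 q.py
python3 -c "
from h import *
shot('top','t14');shot('side','s14')
a=cv2.imread('pics/t14.png');b=cv2.imread('pics/s14.png')
cv2.imwrite('pics/f14.png',np.hstack([cv2.resize(a[130:340,130:530],(400,300)),cv2.resize(b[100:440,90:490],(400,300))]))
cv2.imwrite('pics/f14s.png',cv2.resize(b[150:340,200:420],None,fx=3,fy=3,interpolation=cv2.INTER_CUBIC))"
```

```text
time: 17.38
tool_pos: [0.5421, 0.0709, 0.1816]
tcp_rot: [1.152, 1.246, -1.152]
wrist_force: [-4.3, 0.1, 3.6]
width: 0.411
yaw 4.45 q6 0.006 z 0.1816 T [0.03 0.57 0.03] F [-4.3  0.1  3.6] jt6 -0.025
```

View pics/f14.png

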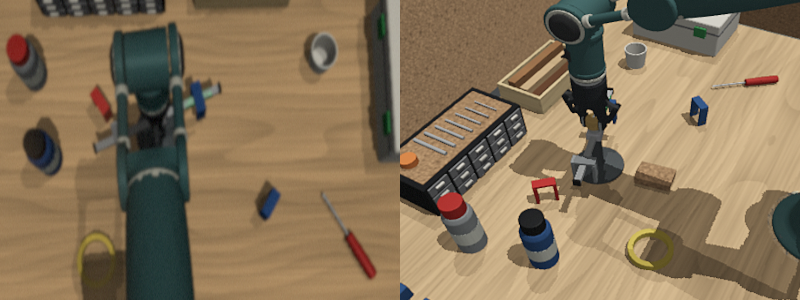

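View pics/f14s.png

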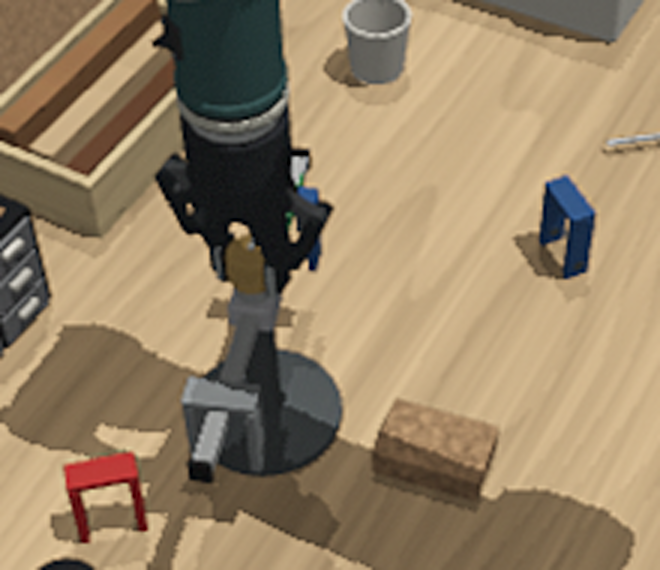

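Everything is in place: the blue bracket hangs on the sleeve, the grey one is still hanging, the bystanders are untouched and the nut is gripped.

```bash
python3 -c "
from h import *
print(bot.finish_job())"
```

```text
the job is handed in; nothing more can be done
None
```

The job is done and handed in at about 17.5 s of the 67 s allowed; no verdict was reported.

- **Bracket:** I took the farther of the two blue brackets (0.53 m against 0.45 m from the base). It now hangs astride the green sleeve, released, with green showing on both sides of the crown.
- **Nut:** I screwed it clockwise about 178° to the hard stop, re-centring the grip once on the way, where the twisting torque rose to about 1 N m. It slipped about 2° in the pads there. I allowed for that when backing off a quarter turn, and it is still held.
- **Back-off angle:** Before a last 0.6° trim, the white line gave 90.1° and the gripper angle 88.8°. After the trim the gripper read 89.3°, and I did not re-measure the line. The line's other estimate, from its midpoint, read 92.5°, but I trusted it less because it shifts with the assumed nut centre.
- **Grip centring:** By calculation, the grasp point is about 1 mm below the nut's centre and 0.7 mm off its axis.
- **Other things:** In the last views the grey bracket still hangs and the other things look undisturbed. I judged those by eye and did not measure them. The readings printed after each move showed wrist forces no higher than about 15 N.

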